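# Rest the iron on its sloped stand and set standby

## Task

Lay the cordless soldering iron (it is cold) gently in its sloped stand, handle on the high flat rest and metal shaft in the low V, and let go of it. Then twist the knob on the power unit clockwise to its stop and release it so that it springs back. Do not drop the iron and leave the other things on the bench where they are.

Things in the scene. Friction and masses are not known exactly. Their poses are not given: they have to be found in the camera images.
- iron: Soldering iron, 200 mm long, 0.2 kg, lying flat: red square handle 30 x 30 mm, black guard 46 mm wide, thin round steel shaft (14 mm), pointed copper tip. Origin on the underside, below the grip point; x along the iron to the tip, z up. Along x: handle -85 to 45 mm, guard to 53, shaft to 97, tip to 115; its axis is 15 mm above the underside.
- iron_grip (a point): Grip point on the iron's long axis, 15 mm above iron's origin.
- iron_tip (a point): The tip of the iron, 115 mm along x from the grip point, on the axis.
- stand: Fixed stand: dark base plate 170 x 90 x 12 mm with two open aluminium rests. Origin under the base, on the bench; x to the low V end, z up. High flat rest (floor 54 mm wide, 14 long, sides flare to 72 wide) at x -62 mm; low 90 degree V (mouth 48 mm wide, 10 long) at x 73 mm. Nothing stands between the rests.
- cradle: Frame of the iron seated in the stand: origin 85 mm above stand's origin, where iron_grip comes to rest; x along the seated iron to its tip, 15 degrees downward; y level; z square to the iron, upward. Seated, the iron's axes match these; the rests touch the handle's underside at x -60 mm and the shaft at x 76 mm.
- unit: The grey power unit, a fixed box 110 (x) x 120 (y) x 50 mm high with the black knob in the middle of its top. Origin under its centre; z up.
- knob_grip (a point): On the knob's vertical axis, at the height to grip, 80 mm above the bench. The knob is a black bar 46 mm long, 14 mm wide, top 88 mm above the bench, on a disc of 48 mm diameter with its top 58 mm above the bench. x runs along the bar, y across it (turning with the knob).
- knob (a joint): Knob angle in rad: 0 at rest, grows clockwise seen from above, hard stop at 1.1; a spring (about 0.1 N m at the stop) returns it to 0.
- scraper: Bystander: a scraper with the same red handle and guard as the iron but a broad flat blade (60 x 50 mm) instead of the shaft. 198 mm long, lies flat; origin on its underside below the handle, 85 mm from the butt.
- spool: Bystander: blue thread spool, 48 mm diameter, 54 mm high, origin under its centre; stands between stand and unit.
- tape: Bystander: yellow tape measure, 66 x 36 x 60 mm high, origin under its centre.
- roll: Bystander: ribbon roll lying flat, 76 mm diameter, 30 mm high, origin under its centre.
- pencup: Bystander: empty black cup, 76 mm diameter, 95 mm high, origin under its centre.
- jar: Bystander: glass jar, 68 mm diameter, 85 mm high, origin under its centre.
- clampbar: Bystander: wooden bar, 150 x 28 x 18 mm, origin under its centre.
Not all that is in view belongs to the job. Leave any blue look-alike of the iron alone.

How it is judged (in metres and radians):
On the way, in this order (a step that is already met when the one before it is completed fails the run):
1. the iron lies in the stand, shaft in the low V, released and still (x of iron_grip in the frame of cradle between -0.018 and 0.018 m and y of iron_grip in the frame of cradle between -0.01 and 0.01 m and z of iron_grip in the frame of cradle between -0.006 and 0.006 m and y of iron_tip in the frame of cradle between -0.012 and 0.012 m and z of iron_tip in the frame of cradle between -0.008 and 0.008 m and x of iron_tip in the frame of cradle above 0.08 m and contact force between the fingers and iron below 0.1 N and linear speed of iron below 0.03 m/s), for 0.3 s.
2. the knob is turned to its stop (value of joint knob above 1 rad), for 0.1 s.
At the end, for the whole second after the job is handed in: The iron lies at rest and released in the stand, sloping tip-down: grip point within 18 mm along, 10 mm across and 6 mm square to the seat's axis of its place, the tip end within 12 mm across and 8 mm in height; the knob, having been turned past 1.0 rad, is back below 0.1 rad (all of step 1 and value of joint knob below 0.1 rad); the robot touches nothing.
It fails at once if the iron was dropped (moving faster than 0.7 m/s out of the fingers, a fall of about 25 mm) (contact force between the fingers and iron below 0.05 N and linear speed of iron above 0.7 m/s).
It fails at once if a bystander was moved more than 30 mm (distance of any of scraper, spool, tape, roll, pencup, jar, clampbar from where it was at the start of the episode above 0.03 m).
It also fails if it takes over 58 s, if anything falls off the work surface, if the arm or the gripper's body presses on something with over 40 N, if the wrist force passes 120 N, or if a joint passes its speed limit or range.

## Robot

A 7-joint arm with a two-finger parallel gripper is mounted at the origin on the work surface. World frame = base frame: x ahead of the robot, y to its left, z up, the work surface at z = 0. Lengths are in mm, angles in rad, forces in N, time in s.
With the tool pointing down it reaches from about 400 to 875 mm from the base axis. Payload 4.4 kg.
Tool frame: the origin (TCP) lies between the finger pads; the fingertips stand 17 mm ahead of it and the grasp point (between the pads) lies 2 mm behind it; z points along the fingers, y is the line along which they close (so a half turn about z gives the same grasp; the last joint's range is limited). The gripper opens to 85 mm and grips with 20 to 120 N. Pads are 22 mm wide; open, the fingers measure 114 mm over their backs; the gripper's body (76 mm by 85 mm) begins 54 mm behind the grasp point. The pads swing forward as they close: fully open they stand 13 mm farther back than shut.
Start: joints at [1.225, 0.628, 0.038, 1.517, -0.027, 0.996, -0.02], TCP at [179.533, -624.728, 248.313] pointing down, gripper open.
Joint ranges: [-3.06, 3.06], [-0.37, 2.12], [-1.25, 1.32], [0.18, 2.47], [-1.1, 4.24], [0.23, 1.98], [-2.94, 2.94]. Speed limits (rad/s): [2.57, 2.57, 3.14, 3.14, 3.14, 3.14, 3.14].

## Interface

Orientations are given as [roll, pitch, yaw] about the fixed x, y, z axes, in that order (R = Rz(yaw) Ry(pitch) Rx(roll)).
In Python, from cell import sensors, get_image, ctrl gives the robot as it stands.
- The arm moves only by the tool send_rows, never from a script. Its argument "series" is a list of rows, each a list of 3 entries, a list of its own where there are three numbers: the finger opening in mm, from 0 to 85.4, then the shift along the world's x, y, z in units of 60 mm (1.0 is 60 mm), then the turn, a rotation vector about the world's x, y, z in units of 5 degrees (1.0 is 5 degrees). A call has 1 to 8 rows; each row shifts and turns the commanded pose from where the row before left it; what a row does not reach is not made up. A row lasts 1/8 s, in which the tool goes at most 62.5 mm and 10.7 degrees, less where a joint would pass 70% of its speed; a pose out of reach is approached as far as the arm can. A call is refused whole if a number of a shift passes 1 or a number of a turn 1, either way. A call with a gripper value outside its range is refused whole. The fingers move at their own pace and stop on an object; the grip force is fixed at half the most. Time passes only in rows, so rows that do not move let the fingers close. It gives the time, the measured TCP pose, the force, the opening and the grip force at its end, in the units of the state.
- sensors.read_state(): the state, without advancing time (a new reading comes with each control period).
- get_image(name): name is "scene" or "top" or "wrist"; returns a dict with "img" (384x512x3 uint8, red, green, blue), "depth" (384x512 float32, mm along the optical axis (not along the pixel's ray), 0 where there is no reading), "vfov" (degrees; the focal length in pixels is half the picture's height over the tangent of half this angle, whatever the lens; pixels are square), "cx", "cy" (the principal point, pixels), "k1" (the pictures are not rectified: a ray, as slopes to the right and down, at radius r is drawn at 1 + k1 r^2 times it, then the intrinsics apply), "world_to_cam" (4x4, takes a point from world to camera coordinates). Camera axes: x right, y down, z forward; pixel columns grow to the right and rows downward; lengths in mm; the calibration is good to about 2 mm. A picture is of the moment at which its call begins.
- ctrl.finish_job(): hands the job in; it is judged then, once.
The state is a dict: "clock": time; "qpos": joint angles; "qd": joint speeds; "tau": joint torques, N m; "eef_pos": TCP position; "tool_rot": TCP orientation; "force": force on the tool from outside, world axes, zero at the start; "torque": the same for the moment, N m; "width": finger opening in mm; "gripper_force": force on a finger pad.
Only numpy, scipy, OpenCV 4.12 (cv2) and the standard library are available. Lean on these libraries where they do the work, as an engineer would, in place of code of your own. Each camera call takes 0.05 s, during which the arm holds its last target. There are 200 camera calls.

## Working session

There is one attempt and no reset: what is moved stays moved. The work goes in short steps, Python scripts to look and compute and a tool call to move; the robot and the scene stay as the last step left them, time stands still between calls to the robot, and variables do not carry over. Pictures are saved under pics/ and viewed, at most 10 in all, crops included, and the job is handed in when it is done.

Besides the shell and the picture viewer there is one more tool, called as a command line: name --argument value ..., lists and objects as JSON in quotes. send_rows: Moves the arm, as the interface text tells. Its arguments: {"type":"object","properties":{"series":{"type":"array"}},"required":["series"]}

```bash
mkdir -p pics; ls; cat > h.py <<'E'
import numpy as np, cv2, pickle
from cell import sensors, get_image, ctrl
def K(d):
    f=d["img"].shape[0]/2/np.tan(np.radians(d["vfov"])/2); return f
def ray(d,u,v):
    f=K(d); p=np.array([(u-d["cx"])/f,(v-d["cy"])/f]); q=p.copy()
    for _ in range(20): q=p/(1+d["k1"]*(q@q))
    W=np.array(d["world_to_cam"]); R,t=W[:3,:3],W[:3,3]
    return -R.T@t, R.T@np.array([q[0],q[1],1.])
def plane(d,u,v,z):
    o,r=ray(d,u,v); return o+r*(z-o[2])/r[2]
def dep(d,u,v):
    o,r=ray(d,u,v); return o+r*d["depth"][int(round(v)),int(round(u))]
def two(a,b):
    (o1,r1),(o2,r2)=a,b
    s=np.linalg.lstsq(np.c_[r1,-r2],o2-o1,rcond=None)[0]
    p,q=o1+s[0]*r1,o2+s[1]*r2; return (p+q)/2,np.linalg.norm(p-q)
def save(d,n): cv2.imwrite(n,cv2.cvtColor(d["img"],cv2.COLOR_RGB2BGR))
def cloud(d):
    f=K(d);h,w=d["depth"].shape
    v,u=np.mgrid[:h,:w]; p=np.stack([(u-d["cx"])/f,(v-d["cy"])/f],-1);q=p.copy()
    for _ in range(20): q=p/(1+d["k1"]*(q**2).sum(-1,keepdims=True))
    W=np.array(d["world_to_cam"]); c=np.concatenate([q,np.ones((h,w,1))],-1)*d["depth"][...,None]
    return (c-W[:3,3])@W[:3,:3]
E
python3 - <<'E'
from h import *
D={n:get_image(n) for n in ("scene","top","wrist")}
pickle.dump(D,open("d0.pkl","wb"))
a=np.hstack([D["scene"]["img"],D["top"]["img"]])
save({"img":D["top"]["img"]},"pics/top0.png");save(D["scene"],"pics/scene0.png")
for n,d in D.items(): print(n,d["vfov"],d["cx"],d["cy"],d["k1"],np.round(d["world_to_cam"],3).tolist())
print(sensors.read_state())
E
```

```text
pics
scene 56.89807020593612 257.8773670409873 194.05133293895338 -0.06907935134534342 [[-0.507, 0.862, 0.018, 265.489], [0.653, 0.398, -0.644, -264.973], [-0.562, -0.315, -0.765, 1312.476], [0.0, 0.0, 0.0, 1.0]]
top 56.1345943228703 252.2873063489794 186.55482985836767 -0.11106867390379858 [[0.092, -0.996, 0.002, -23.442], [-0.973, -0.091, -0.212, 530.701], [0.211, 0.018, -0.977, 851.277], [0.0, 0.0, 0.0, 1.0]]
wrist 65.60488933672674 252.32729744656268 193.02922185413124 -0.018413073144812303 [[0.276, -0.961, -0.003, -648.815], [-0.927, -0.266, 0.263, -34.052], [-0.254, -0.07, -0.965, 379.567], [0.0, 0.0, 0.0, 1.0]]
{'clock': 0.15, 'qpos': array([ 1.22518095,  0.62912633,  0.03848828,  1.51812208, -0.02701615,
        0.99628725, -0.0199921 ]), 'qd': array([ 0.00025062, -0.00133323,  0.00046229, -0.00208549, -0.00117911,
       -0.00136532, -0.00075064]), 'tau': array([ 5.09733934e-05, -5.63794434e+01,  1.22748613e+00, -1.93649715e+01,
        1.11496565e-02,  7.38342467e-03, -1.15630709e-05]), 'eef_pos': array([ 179.4096015 , -624.29555453,  247.6109815 ]), 'tool_rot': array([-3.14016864e+00,  1.55937007e-05,  2.79782604e-01]), 'force': array([ 0.00395244, -0.03515614,  0.88436544]), 'torque': array([-0.00793863,  0.0105793 ,  0.0010541 ]), 'gripper_force': 0.0, 'width': 85.20494048650518}
```

View pics/top0.png

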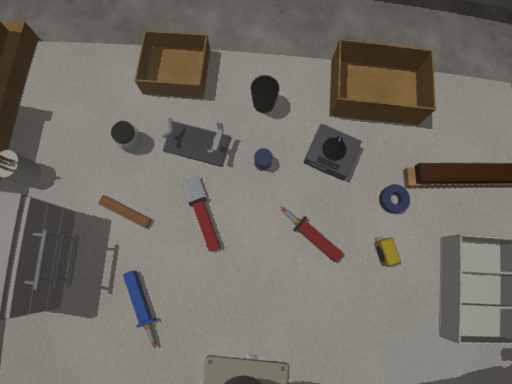

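View pics/scene0.png

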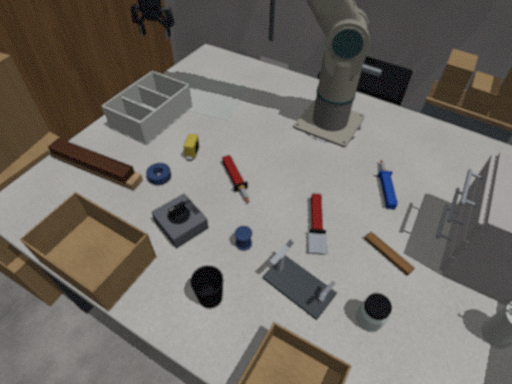

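Top view: the candidates for the iron are red (312,234) with a thin shaft and copper tip, red (204,215) with a broad grey blade, which is the scraper, and blue (140,308), the look-alike. The one at (312,234) fits. The stand is at (197,143) and the unit with its knob at (333,150). I'll confirm with a crop.

```bash
python3 - <<'E'
from h import *
D=pickle.load(open("d0.pkl","rb"))
t,s=D["top"]["img"],D["scene"]["img"]
def c(im,u,v,w,h,W=400,H=300): return cv2.resize(im[v:v+h,u:u+w],(W,H),interpolation=cv2.INTER_CUBIC)
g=np.vstack([np.hstack([c(t,270,190,88,66),c(s,205,145,72,54)]),np.hstack([c(t,155,108,88,66),c(t,295,115,80,60)])])
save({"img":g},"pics/crop0.png")
for n in("top","scene"):
    d=D[n]; P=cloud(d); hsv=cv2.cvtColor(d["img"],cv2.COLOR_RGB2HSV)
    m=(((hsv[...,0]<7)|(hsv[...,0]>172))&(hsv[...,1]>150)&(hsv[...,2]>50)).astype(np.uint8)
    k,L,S,C=cv2.connectedComponentsWithStats(m)
    for i in range(1,k):
        if S[i,4]>150:
            r=cv2.minAreaRect(np.argwhere(L==i)[:,::-1].astype(np.float32))
            q=P[L==i]; q=q[q[:,2]>-20]
            print(n,S[i],C[i].round(1),np.round(cv2.boxPoints(r),1).tolist(),"z pct",np.percentile(q[:,2],[5,50,95]).round(1),"ctr@z30",plane(d,*C[i],30).round(1))
    # regions of heights
    for nm,(u0,u1,v0,v1) in ({"stand":(155,243,108,174),"unit":(300,365,118,182)} if n=="top" else {"stand":(255,345,230,320),"unit":(145,215,185,250)}).items():
        q=P[v0:v1,u0:u1].reshape(-1,3)
        for a,b in((5,20),(20,40),(40,54),(54,62),(62,75),(75,84),(84,95),(95,130)):
            w=q[(q[:,2]>a)&(q[:,2]<b)]
            if len(w)>5: print(n,nm,a,b,len(w),np.median(w,0).round(1),w.min(0).round(),w.max(0).round())
print(np.percentile(cloud(D["top"])[250:300,180:260,2],[5,50,95]))
E
```

```text
top [193 201  25  49 476] [205.4 225.2] [[192.5, 204.0], [201.8000030517578, 200.60000610351562], [218.3000030517578, 246.5], [209.0, 249.89999389648438]] z pct [26.9 29.4 32. ] ctr@z30 [425.  135.7  30. ]
top [299 222  43  39 493] [320.3 240.9] [[298.29998779296875, 228.60000610351562], [304.8999938964844, 221.0], [342.29998779296875, 253.5], [335.70001220703125, 261.1000061035156]] z pct [26.5 29.2 31.8] ctr@z30 [ 412.1 -158.2   30. ]
top stand 5 20 1729 [645.3 192.9  11.8] [576. 101.   5.] [744. 280.  19.]
top stand 20 40 26 [654.5 254.7  29.3] [630. 123.  21.] [667. 264.  39.]
top stand 40 54 9 [658.3 254.9  45.4] [654. 251.  40.] [666. 261.  54.]
top stand 54 62 19 [661.7 255.9  58.2] [650. 252.  55.] [671. 261.  62.]
top stand 62 75 47 [674.1 257.2  70.3] [633. 249.  63.] [689. 269.  75.]
top stand 75 84 40 [636.5 133.5  81.9] [611. 113.  75.] [688. 269.  84.]
top stand 84 95 134 [641.2 124.4  86.4] [604. 113.  84.] [671. 139.  94.]
top stand 95 130 45 [671.3 127.2 102.2] [599. 115.  95.] [679. 142. 107.]
top unit 5 20 76 [ 601.4 -169.4   11.7] [ 582. -269.    5.] [ 768. -105. 
[... 1487 characters left out ...]
e unit 5 20 199 [ 682.8 -131.3   10.6] [ 491. -339.    5.] [736. -71.  20.]
scene unit 20 40 208 [ 687.3 -128.9   30.3] [ 620. -250.   20.] [ 720. -106.   40.]
scene unit 40 54 1062 [ 663.2 -164.4   51.6] [ 582. -250.   40.] [ 774. -105.   54.]
scene unit 54 62 248 [ 664.3 -164.    55.3] [ 596. -241.   54.] [ 779. -113.   62.]
scene unit 62 75 84 [ 661.8 -171.    67.5] [ 632. -187.   62.] [ 786. -157.   75.]
scene unit 75 84 48 [ 668.3 -171.6   79. ] [ 634. -189.   75.] [ 787. -163.   84.]
scene unit 84 95 103 [ 655.9 -172.8   88.5] [ 630. -189.   84.] [ 782. -163.   94.]
scene unit 95 130 25 [ 769.4 -171.8  105.6] [ 764. -178.   96.] [ 779. -170.  113.]
[-3.49162062 -0.71286755  2.05828559]
```

View pics/crop0.png

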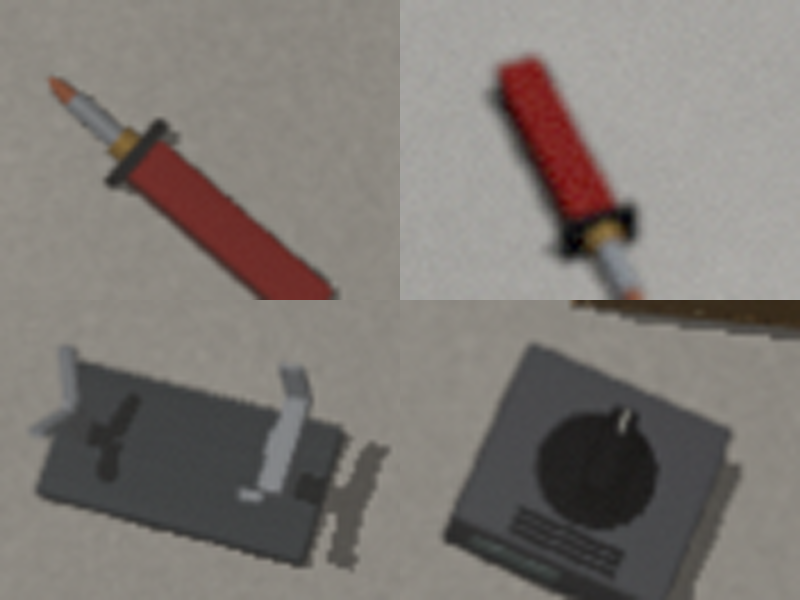

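Crop: the iron at top (312,234) has the thin steel shaft, brass collar and copper tip, so it is confirmed. In the stand, the low V is the left rest (top ≈(168,142)) and the high flat rest the right one (≈(217,140)). The knob's bar carries a white mark at (345,139). Next I'll fit poses.

```bash
cat >> h.py <<'E'
def rect(xy):
    xy=np.asarray(xy,np.float32); r=cv2.minAreaRect(xy); b=cv2.boxPoints(r)
    e=b[1]-b[0],b[2]-b[1]; e=max(e,key=np.linalg.norm)
    return np.round(r[0],1),np.round(sorted(r[1]),1),round(float(np.degrees(np.arctan2(e[1],e[0]))%180),2)
def red(d):
    hsv=cv2.cvtColor(d["img"],cv2.COLOR_RGB2HSV)
    return ((hsv[...,0]<7)|(hsv[...,0]>172))&(hsv[...,1]>150)&(hsv[...,2]>50)
def near(P,c,r): return np.linalg.norm(P[...,:2]-np.array(c),axis=-1)<r
def largest(m):
    k,L,S,C=cv2.connectedComponentsWithStats(m.astype(np.uint8)); return L==1+np.argmax(S[1:,4])
E
python3 - <<'E'
from h import *
D=pickle.load(open("d0.pkl","rb"))
def px(m): return np.argwhere(m)[:,::-1]
H={}
for n in("top","scene"):
    d=D[n];P=cloud(d);z=P[...,2]
    m=largest(red(d)&near(P,(412,-158),110))
    print(n,"cam",ray(d,256,192)[0].round(0))
    print(" handle@30",rect([plane(d,u,v,30)[:2] for u,v in px(m)]), "cloud",rect(P[m&(z>24)][:,:2]))
    hsv=cv2.cvtColor(d["img"],cv2.COLOR_RGB2HSV)
    cp=largest((hsv[...,0]<14)&(hsv[...,1]>90)&near(P,(470,-105),45)&~m); c=px(cp)
    h=np.mean(px(m),0);  tip=c[np.argmax(np.linalg.norm(c-h,axis=1))]; H[n]=ray(d,*tip),ray(d,*h)
    print(" tip px",tip,plane(d,*tip,15).round(1),len(c),"handlectr",h.round(1))
    m=largest(near(P,(645,190),115)&(z>6)&(z<18)); print(" base",rect(P[m][:,:2]),"hull@12",rect([plane(d,u,v,12)[:2] for u,v in px(m)]))
    m=largest(near(P,(652,-175),95)&(z>45)&(z<54)); print(" unit",rect(P[m][:,:2]),np.median(z[m]))
    m=largest(near(P,(652,-175),45)&(z>84)&(z<93)); print(" bar",rect(P[m][:,:2]),np.median(z[m]))
    m=largest(near(P,(652,-175),45)&(z>55)&(z<61)); print(" disc",cv2.minEnclosingCircle(P[m][:,:2].astype(np.float32)))
    m=largest(near(P,(640,126),50)&(z>60)); q=P[m]; print(" hi",rect(q[:,:2]),q[:,2].min())
    m=largest(near(P,(656,257),50)&(z>25)); q=P[m]; print(" lo",rect(q[:,:2]),q[np.argmin(q[:,2])].round(1))
for i,nm in enumerate(("tip","handle ctr")): print(nm,[np.round(x,1) for x in two(H["top"][i],H["scene"][i])])
E
```

```text
top cam [339.  10. 944.]
 handle@30 (array([ 411.9, -158.2]), array([ 26. , 124.5]), 53.53) cloud (array([ 412.2, -158.5]), array([ 26. , 124.4]), 53.65)
 tip px [298 228] [ 441.4 -101.3   15. ] 26 handlectr [320.3 240.9]
 base (array([649. , 190.9]), array([ 90.5, 170. ]), 80.21) hull@12 (array([648.2, 190.1]), array([ 91.3, 168.9]), 80.23)
 unit (array([ 651.4, -177.1]), array([108.6, 123. ]), 71.0) 49.83529079548571
 bar (array([ 652.3, -176.3]), array([14.3, 44.1]), 159.74) 87.77272432946299
 disc ((653.4236450195312, -178.70480346679688), 26.38368797302246)
 hi (array([637.8, 126.7]), array([19.4, 81.7]), 171.46) 75.8267010717766
 lo (array([659.9, 258.8]), array([13.8, 56.6]), 170.31) [665.3 254.5  26.8]
scene cam [1046.  290.  828.]
 handle@30 (array([ 415.1, -159.4]), array([ 27.6, 122.8]), 54.15) cloud (array([ 414.4, -159.5]), array([ 26.6, 122.4]), 53.4)
 tip px [243 181] [ 426.3 -111.    15. ] 5 handlectr [232.2 170.4]
 base (array([645.1, 191.6]), array([ 97.4, 171.1]), 78.51) hull@12 (array([646.5, 191.2]), array([ 96. , 171.5]), 79.24)
 unit (array([ 651.2, -176.5]), array([110.6, 120.4]), 69.21) 51.734984012316794
 bar (array([ 650.9, -176. ]), array([15.2, 44.5]), 155.32) 88.64365762027319
 disc ((655.3219604492188, -173.74905395507812), 26.275781631469727)
 hi (array([635.3, 126.1]), array([18.9, 81.5]), 170.11) 60.91943963899468
 lo (array([658.6, 258.6]), array([16.1, 56.2]), 170.86) [666.1 260.5  26.1]
tip [array([ 440. , -100.4,   33.5]), np.float64(2.9)]
handle ctr [array([ 412.6, -159.4,   23.9]), np.float64(0.2)]
```

send_rows --series '[[85,[0.43,0.82,0],[0,0,0.9]],[85,[0.43,0.82,0],[0,0,0.9]],[85,[0.43,0.82,0],[0,0,0.9]],[85,[0.43,0.82,0],[0,0,0.9]],[85,[0.43,0.82,0],[0,0,0.9]],[85,[0.43,0.82,0],[0,0,0.9]],[85,[0.43,0.82,0],[0,0,0.9]],[85,[0.43,0.82,0],[0,0,0.9]]]'

```text
clock: 1.15
eef_pos: [386.5, -229.6, 248.4]
tool_rot: [3.141, -0.0, 0.91]
force: [1.3, -0.4, 0.4]
width: 85.1
gripper_force: 0.0
```

```bash
cat > iron.py <<'E'
from h import *
d=get_image("wrist");P=cloud(d);z=P[...,2]
m=red(d)&near(P,(413,-158),110)&(z>10)
if m.sum()>50:
    m=largest(m); pts=P[m&(z>25)]
    print("cloud",rect(pts[:,:2]),np.median(pts[:,2]).round(1),"bbox px",cv2.boundingRect(m.astype(np.uint8)))
    u=np.argwhere(m)[:,::-1]; print("@30",rect([plane(d,*p,30)[:2] for p in u[::7]]))
q=P[near(P,(425,-143),135)&(z>7)&(z<20)]; print("low pts",len(q))
q=P[near(P,(413,-158),180)&(z>9)]
a=np.radians(53.6);s=(q[:,:2]-[425,-142.7])@[np.cos(a),np.sin(a)];l=(q[:,:2]-[425,-142.7])@[-np.sin(a),np.cos(a)]
k=(abs(l)<30)
print("along range",np.percentile(s[k],[.5,99.5]).round(1))
for lo,hi in((-80,-40),(-40,0),(0,40),(45,53),(58,92)):
    w=k&(s>lo)&(s<hi)
    if w.sum()>5: print(lo,w.sum(),"lat",np.percentile(l[w],[2,50,98]).round(1),"z",np.percentile(q[w,2],95).round(1))
save(d,"pics/wrist1.png"); print(sensors.read_state()["eef_pos"],sensors.read_state()["tool_rot"])
E
python3 iron.py
```

```text
cloud (array([ 417.9, -157.6]), array([ 37.9, 121.6]), 54.14) 30.4 bbox px (215, 44, 28, 115)
@30 (array([ 413.5, -154. ]), array([ 25.7, 120.7]), 54.1)
low pts 149
along range [-100.7   81.6]
-80 7933 lat [-12.4   4.8  28. ] z 330.9
-40 1799 lat [-22.2 -10.6  15.1] z 374.4
0 1097 lat [-13.4   1.   15.6] z 31.7
45 274 lat [-20.7   1.5  23.1] z 31.6
58 427 lat [-5.9  1.   8.3] z 24.2
[ 390.38577196 -221.90196206  248.56963758] [-3.14122409 -0.0055462   0.9228983 ]
```

View pics/wrist1.png

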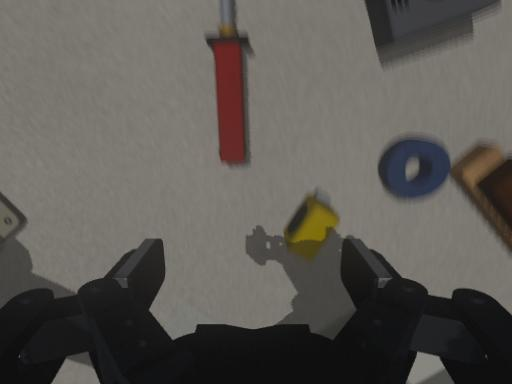

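Wrist view (slightly blurred): the red handle runs from (230,40) to (232,160) with guard and shaft above it, and the tape at (312,225) is well clear. I'll move over the grip and let the arm settle.

send_rows --series '[[85,[0.15,0.36,-0.45],[0,0,0.1]],[85,[0.15,0.36,-0.45],[0,0,0]],[85,[0.15,0.36,-0.45],[0,0,0]],[85,[0.15,0.36,-0.45],[0,0,0]],[85,[0,0,0],[0,0,0]],[85,[0,0,0],[0,0,0]],[85,[0,0,0],[0,0,0]]]'

```text
clock: 2.08
eef_pos: [422.1, -146.0, 141.1]
tool_rot: [3.14, -0.0, 0.915]
force: [0.4, 0.5, -0.1]
width: 84.9
gripper_force: 0.0
```

```bash
python3 iron.py
```

```text
cloud (array([ 426.6, -137.2]), array([ 27.1, 113.7]), 53.86) 30.3 bbox px (233, 139, 35, 109)
@30 (array([ 420.8, -145.3]), array([26.7, 92.4]), 53.91)
low pts 418
along range [-81.1 102.9]
-80 1406 lat [-13.2   1.5  16.1] z 31.1
-40 1552 lat [-12.7   1.6  15.8] z 31.3
0 17628 lat [-28.7   0.4  28.6] z 223.5
45 532 lat [-20.1   1.7  22.9] z 31.3
58 1587 lat [-5.2 -0.8  7.9] z 267.2
[ 422.11479482 -145.90840893  141.16908888] [ 3.13978425e+00 -2.40430527e-04  9.14985092e-01]
```

send_rows --series '[[85,[0.04,0.08,-0.5],[0,0,0.28]],[85,[0,0,-0.5],[0,0,0]],[85,[0,0,-0.5],[0,0,0]],[85,[0,0,-0.3],[0,0,0]],[85,[0,0,-0.18],[0,0,0]],[85,[0,0,0],[0,0,0]],[85,[0,0,0],[0,0,0]]]'

```text
clock: 3.0
eef_pos: [424.1, -140.8, 25.0]
tool_rot: [-3.142, 0.002, 0.94]
force: [-0.7, -0.5, 0.4]
width: 84.9
gripper_force: 0.0
```

send_rows --series '[[15,[0,0,-0.03],[0,0,0]],[15,[0,0,0],[0,0,0]],[15,[0,0,0],[0,0,0]],[15,[0,0,0],[0,0,0]],[15,[0,0,0],[0,0,0]],[15,[0,0,0],[0,0,0]]]'

```text
clock: 3.75
eef_pos: [424.0, -140.2, 23.0]
tool_rot: [-3.141, 0.002, 0.942]
force: [-0.2, 1.1, 5.4]
width: 28.8
gripper_force: 60.3
```

send_rows --series '[[15,[0,0,0.3],[0,0,0]],[15,[0,0,0.6],[0,0,0]],[15,[0,0,0.8],[0,0,0]],[15,[0,0,0.8],[0,0,0]],[15,[0,0,0.5],[0,0,0]],[15,[0,0,0],[0,0,0]]]'

```text
clock: 4.5
eef_pos: [424.7, -140.6, 204.2]
tool_rot: [3.139, 0.001, 0.941]
force: [0.3, 0.3, -2.5]
width: 29.5
gripper_force: 59.8
```

send_rows --series '[[15,[0.25,0.4,0],[0,0,0.66]],[15,[0.5,0.73,0],[0,0,0.66]],[15,[0.5,0.73,0],[0,0,0.66]],[15,[0.5,0.73,0],[0,0,0.66]],[15,[0.5,0.73,0],[0,0,0.66]],[15,[0.5,0.73,0],[0,0,0.66]],[15,[0.5,0.73,0],[0,0,0.66]],[15,[0.4,0.6,0],[0,0,0.66]]]'

```text
clock: 5.5
eef_pos: [642.6, 184.4, 199.9]
tool_rot: [-3.138, 0.003, 1.405]
force: [0.2, -0.0, -1.6]
width: 29.1
gripper_force: 59.6
```

send_rows --series '[[15,[0.08,0.12,0],[-0.7,0.12,0]],[15,[0,0,0],[-0.8,0.14,0]],[15,[0,0,0],[-0.8,0.14,0]],[15,[0,0,0],[-0.7,0.12,0]],[15,[0,0,0],[0,0,0]],[15,[0,0,0],[0,0,0]],[15,[0,0,0],[0,0,0]]]'

```text
clock: 6.38
eef_pos: [647.7, 188.7, 202.3]
tool_rot: [-3.139, 0.268, 1.401]
force: [0.5, -0.5, -1.5]
width: 28.9
gripper_force: 59.7
```

```bash
cat > held.py <<'E'
from h import *
from scipy.spatial.transform import Rotation as Ro
O=np.array([648,190.5,85.]);R=Ro.from_euler("ZY",[80.2,15],degrees=True).as_matrix()
def hold():
    s=sensors.read_state(); T=Ro.from_euler("xyz",s["tool_rot"]).as_matrix()
    g=(s["eef_pos"]+8*T[:,2]-O)@R
    print("expected grip in cradle",g.round(1),"tool x in cradle",(T[:,0]@R).round(3)); return g
def show(names,g):
    for n in names:
        d=get_image(n);C=(cloud(d)-O)@R-g
        ok=(abs(C[...,1])<28)&(abs(C[...,2])<28)
        for lo,hi in((-90,-70),(-70,-50),(-50,-35),(46,52),(58,72),(72,92),(97,113),(113,120)):
            w=ok&(C[...,0]>lo)&(C[...,0]<hi)
            if lo<0: w&=red(d)
            q=C[w]
            if len(q)>4: print(n,lo,len(q),"y",np.percentile(q[:,1],[3,50,97]).round(1),"z",np.percentile(q[:,2],[3,50,97]).round(1),"x",q[:,0].min().round(1),q[:,0].max().round(1))
        save(d,f"pics/{n}_{int(100*sensors.read_state()['clock'])}.png")
if __name__=="__main__": show(("top","scene","wrist"),hold())
E
python3 held.py
python3 - <<'E'
from h import *
import glob
t=cv2.imread(sorted(glob.glob("pics/top_*.png"))[0]);s=cv2.imread(sorted(glob.glob("pics/scene_*.png"))[0])
cv2.imwrite("pics/c2.png",np.hstack([cv2.resize(t[80:200,130:250],(400,400)),cv2.resize(s[170:330,220:380],(400,400))]))
E
```

```text
expected grip in cradle [-32.2   0.  104.8] tool x in cradle [ 1.     0.001 -0.006]
scene -90 83 y [-15.4  -4.4   8.8] z [ 2.8 15.6 18.1] x -85.0 -70.0
scene -70 130 y [-15.6  -6.2   9.1] z [ 3.8 15.8 18.1] x -69.9 -50.2
scene -50 96 y [-15.2  -7.8   7.8] z [ 1.7 15.5 18.1] x -49.8 -35.1
scene 46 37 y [-21.4  -2.8  20.4] z [-0.9 12.8 17.7] x 46.1 51.9
scene 58 47 y [-6.4 -2.4  5.2] z [0.9 6.8 9.3] x 58.4 71.9
scene 72 67 y [-6.3 -2.4  6. ] z [-0.1  6.4  9.1] x 72.7 91.5
scene 97 27 y [-4.  -1.2  3.8] z [0.8 3.6 6.9] x 97.0 109.7
wrist 46 1708 y [-20.7  -0.2  20.7] z [-6.  13.9 16.2] x 46.0 51.9
wrist 58 1178 y [-6.6  0.2  6.7] z [2.1 6.5 9.9] x 58.0 72.0
wrist 72 1765 y [-6.4 -0.2  6.4] z [1.9 6.2 8.1] x 72.2 92.0
wrist 97 706 y [-4.5 -0.1  4.6] z [0.6 4.  6.1] x 97.0 109.5
```

View pics/c2.png

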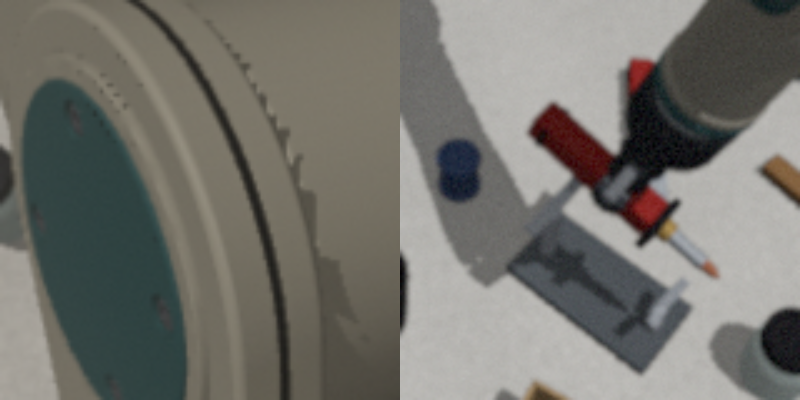

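The arm blocks the top view. The scene crop (right) shows the iron held over the stand, tip toward the V rest. The hold agrees with the estimate to about 1 mm. Next I'll check the stand from the wrist camera.

```bash
python3 - <<'E'
from h import *
a=np.radians(80.2);B=np.array([[np.cos(a),-np.sin(a),0],[np.sin(a),np.cos(a),0],[0,0,1]])
from cell import get_image
for n,d in(("top0",pickle.load(open("d0.pkl","rb"))["top"]),("scene0",pickle.load(open("d0.pkl","rb"))["scene"]),("wrist",get_image("wrist"))):
    C=(cloud(d)-[648,190.5,0])@B; x,y,z=C[...,0],C[...,1],C[...,2]
    inb=(abs(x)<110)&(abs(y)<60)
    q=C[inb&(z>8)&(z<16)]; 
    for lo,hi in((-80,-30),(-30,30),(30,80)):
        w=q[(q[:,0]>lo)&(q[:,0]<hi)]
        if len(w)>30: print(n,"base y",lo,np.percentile(w[:,1],[1,99]).round(1))
    print(n,"base x",np.percentile(q[:,0],[.5,99.5]).round(1))
    for nm,c,zm in(("hi",-62,60),("lo",73,20)):
        w=C[inb&(abs(x-c)<16)&(z>zm)&(z<(112 if c<0 else 85))&(abs(y)<45)]
        if len(w)<10: continue
        print(n,nm,len(w),"x",np.percentile(w[:,0],[2,50,98]).round(1),"y",np.percentile(w[:,1],[1,99]).round(1),"z",np.percentile(w[:,2],[1,99]).round(1))
        if nm=="lo":
            for s in(-1,1):
                v=w[(s*w[:,1]>5)&(s*w[:,1]<22)]
                if len(v)>8: p=np.polyfit(v[:,1],v[:,2],1);print("  V side",s,p.round(2))
        else:
            f=w[abs(w[:,1])<24]; print("  floor z",np.percentile(f[:,2],[50,90]).round(1))
            for s in(-1,1):
                v=w[(s*w[:,1]>28)]
                if len(v)>4: print("  flare",s,np.median(v,0).round(1))
E
```

```text
top0 base y -80 [-44.1  43.5]
top0 base y -30 [-45.2  42.9]
top0 base y 30 [-43.1  42.9]
top0 base x [-83.5  82.2]
top0 hi 204 x [-73.6 -65.8 -56. ] y [-40.1  38.5] z [ 81.6 106.8]
  floor z [85.5 88. ]
  flare -1 [-64.  -33.9  96.3]
  flare 1 [-63.6  35.4 101.9]
top0 lo 105 x [62.7 67.3 75.2] y [-28.4  26.5] z [21.4 79. ]
  V side -1 [-1.49 43.88]
  V side 1 [ 2.41 29.64]
scene0 base y -80 [-43.   44.8]
scene0 base y -30 [-43.3  45.5]
scene0 base y 30 [-43.2  44.9]
scene0 base x [-83.9  85. ]
scene0 hi 221 x [-73.9 -65.3 -57.6] y [-38.3  41.6] z [ 62.5 108.9]
  floor z [87.4 90.3]
  flare -1 [-62.9 -36.5 106.3]
  flare 1 [-65.2  34.7  98. ]
scene0 lo 127 x [62.1 69.3 76.2] y [-26.7  27.9] z [21.  81.3]
  V side -1 [-2.63 27.59]
  V side 1 [ 1.29 48.03]
wrist base y -80 [-43.5  45.9]
wrist base y -30 [-43.5  45.1]
wrist base y 30 [-43.7  45. ]
wrist base x [-77.1  86.1]
wrist hi 316 x [-65.6 -58.4 -54.8] y [-39.1  41.7] z [ 84.1 105.8]Traceback (most recent call last):
  File "<stdin>", line 21, in <module>
    return _quantile_unchecked(
        a, q, axis, out, overwrite_input, method, keepdims, weights)
    return _ureduce(a,
                    func=_quantile_ureduce_func,
    ...<5 lines>...
                    overwrite_input=overwrite_input,
                    method=method)
    r = func(a, **kwargs)
    result = _quantile(arr,
                       quantiles=q,
    ...<2 lines>...
                       out=out,
                       weights=wgt)
    slices_having_nans = np.isnan(arr[-1, ...])
                                  ~~~^^^^^^^^^
IndexError: index -1 is out of bounds for axis 0 with size 0
```

send_rows --series '[[15,[0,0.06,-0.3],[0,0,0]],[15,[0,0,-0.4],[0,0,0]],[15,[0,0,-0.4],[0,0,0]],[15,[0,0,-0.3],[0,0,0]],[15,[0,0,-0.2],[0,0,0]],[15,[0,0,0],[0,0,0]],[15,[0,0,0],[0,0,0]]]'

```text
clock: 7.45
eef_pos: [648.0, 193.8, 107.3]
tool_rot: [-3.141, 0.267, 1.402]
force: [0.3, -0.2, -1.8]
width: 29.1
gripper_force: 59.7
```

```bash
python3 held.py
```

```text
expected grip in cradle [-2.7  0.5 14.4] tool x in cradle [ 1.     0.002 -0.005]
scene -90 68 y [-14.3  -4.6   8.7] z [ 4.7 16.7 19.7] x -85.5 -70.2
scene -70 110 y [-15.   -6.9   8.9] z [-0.2 16.  19. ] x -69.9 -50.3
scene -50 86 y [-14.8  -7.6   8.3] z [-1.5 16.  18.7] x -50.0 -35.0
scene 46 35 y [-21.5  -4.1  15.7] z [-9.4 11.5 16.8] x 46.2 51.8
scene 58 69 y [-24.6  -1.8  25.3] z [-23.5   3.1   9.9] x 58.1 72.0
scene 72 108 y [-26.7  -1.   26. ] z [-23.7   0.2   8.5] x 72.0 92.0
scene 97 20 y [-4.1 -0.2  4.9] z [0.9 4.1 6.5] x 98.2 109.5
wrist 46 1663 y [-20.6   0.2  20.7] z [-6.4 13.4 16.1] x 46.0 52.0
wrist 58 1785 y [-24.2  -0.1  24.3] z [-17.3   5.    8.8] x 58.0 72.0
wrist 72 3366 y [-25.    0.3  25.3] z [-17.5   2.5   7.8] x 72.0 92.0
wrist 97 686 y [-4.5 -0.1  4.7] z [0.6 4.  5.9] x 97.0 109.7
```

send_rows --series '[[15,[0,-0.01,-0.1],[0,0,0]],[15,[0,0,-0.05],[0,0,0]],[15,[0,0,-0.03],[0,0,0]],[15,[0,0,0],[0,0,0]],[15,[0,0,0],[0,0,0]]]'

```text
clock: 8.22
eef_pos: [647.6, 192.9, 95.8]
tool_rot: [-3.14, 0.267, 1.402]
force: [0.4, 0.1, -2.3]
width: 28.7
gripper_force: 59.7
```

send_rows --series '[[15,[0,0,-0.03],[0,0,0]],[15,[0,0,0],[0,0,0]],[15,[0,0,0],[0,0,0]]]'

```text
clock: 8.6
eef_pos: [647.6, 192.8, 94.0]
tool_rot: [-3.139, 0.268, 1.402]
force: [0.6, 0.8, -1.2]
width: 29.0
gripper_force: 59.7
```

send_rows --series '[[15,[0,0,-0.02],[0,0,0]],[15,[0,0,0],[0,0,0]],[15,[0,0,0],[0,0,0]]]'

```text
clock: 8.98
eef_pos: [647.6, 192.8, 92.8]
tool_rot: [-3.139, 0.267, 1.402]
force: [-0.1, 0.1, -1.3]
width: 28.7
gripper_force: 59.7
```

send_rows --series '[[15,[0,0,-0.02],[0,0,0]],[15,[0,0,0],[0,0,0]],[15,[0,0,0],[0,0,0]]]'

```text
clock: 9.35
eef_pos: [647.6, 192.9, 91.7]
tool_rot: [-3.14, 0.267, 1.402]
force: [-0.1, 0.5, -1.3]
width: 29.1
gripper_force: 59.8
```

send_rows --series '[[15,[0,0,-0.02],[0,0,0]],[15,[0,0,0],[0,0,0]],[15,[0,0,0],[0,0,0]]]'

```text
clock: 9.72
eef_pos: [647.7, 192.9, 91.1]
tool_rot: [-3.14, 0.268, 1.402]
force: [-1.5, -0.1, 4.7]
width: 29.3
gripper_force: 60.5
```

```bash
python3 held.py
```

```text
expected grip in cradle [ 0.6  0.7 -1.6] tool x in cradle [ 1.     0.002 -0.006]
scene -90 69 y [-14.1  -4.4   8.5] z [ 7.  17.1 19.6] x -86.3 -70.1
scene -70 110 y [-14.6  -6.6   9.2] z [ 1.4 16.4 19.1] x -69.9 -50.2
scene -50 85 y [-14.8  -6.6   8.5] z [-0.9 16.3 19.5] x -50.0 -35.1
scene 46 34 y [-21.8  -2.7  21.3] z [-4.4 13.1 16.5] x 46.0 51.8
scene 58 93 y [-25.6   0.5  26.2] z [-3.1  6.2 14.8] x 58.2 72.0
scene 72 89 y [-24.9  -1.1  23.9] z [-3.   5.8 13.7] x 72.0 91.9
scene 97 17 y [-3.   1.1  5. ] z [1.7 3.7 7.1] x 98.2 110.0
wrist 46 1649 y [-20.5  -0.1  20.8] z [-7.  12.8 15.4] x 46.0 52.0
wrist 58 2864 y [-25.4  -0.   25.4] z [-2.7  5.9 14.1] x 58.0 72.0
wrist 72 2924 y [-24.4   0.4  24.8] z [-2.   5.3 13.8] x 72.0 92.0
wrist 97 693 y [-4.4  0.   4.8] z [-0.2  2.7  5. ] x 97.0 109.5
```

Contact felt (+4.7 N). I'll release and back off along the tool axis (tool up = (0.04, 0.26, 0.97)).

send_rows --series '[[33,[0,0,0],[0,0,0]],[40,[0,0,0],[0,0,0]],[60,[0,0,0],[0,0,0]],[75,[0,0,0],[0,0,0]],[75,[0,0,0],[0,0,0]],[75,[0,0,0],[0,0,0]],[75,[0,0,0],[0,0,0]]]'

```text
clock: 10.75
eef_pos: [647.6, 192.8, 90.4]
tool_rot: [-3.14, 0.267, 1.402]
force: [0.7, -0.9, 0.1]
width: 74.9
gripper_force: 0.0
```

send_rows --series '[[75,[0.01,0.05,0.2],[0,0,0]],[75,[0.02,0.13,0.5],[0,0,0]],[75,[0.03,0.2,0.75],[0,0,0]],[75,[0.03,0.2,0.75],[0,0,0]],[75,[0,0,0],[0,0,0]],[75,[0,0,0],[0,0,0]]]'

```text
clock: 11.5
eef_pos: [652.8, 227.5, 222.7]
tool_rot: [-3.14, 0.268, 1.402]
force: [0.6, -0.3, -1.1]
width: 74.9
gripper_force: 0.0
```

```bash
cat > seat.py <<'E'
from held import *
import sys
show(sys.argv[1:],np.zeros(3))
E
python3 seat.py scene wrist
```

```text
scene -90 64 y [-13.3  -3.3   8.9] z [ 1.2 15.5 17.7] x -84.9 -70.5
scene -70 108 y [-13.8  -5.6  10.5] z [-2.2 15.  18.5] x -69.6 -50.0
scene -50 83 y [-13.8  -6.5   9.2] z [-2.3 14.6 17.9] x -49.8 -35.1
scene 46 40 y [-21.1  -2.5  21.6] z [-6.1 12.5 15.6] x 46.0 51.7
scene 58 87 y [-25.5  -0.6  26.2] z [-5.3  4.5 12.6] x 58.6 72.0
scene 72 92 y [-24.8   0.2  25. ] z [-8.9  3.4 13.7] x 72.1 91.9
scene 97 21 y [-2.5  0.8  5.8] z [-2.   1.7  4.6] x 97.5 110.8
wrist 46 382 y [-20.3   0.3  21. ] z [-10.5  12.1  13.7] x 46.0 52.0
wrist 58 604 y [-24.8   0.8  25.5] z [-3.8  4.1 12.6] x 58.0 72.0
wrist 72 709 y [-24.6   0.   24.7] z [-3.8  3.4 12.5] x 72.0 92.0
wrist 97 182 y [-4.2  0.9  5.1] z [-2.7  0.7  2.7] x 97.0 111.5
```

Seated within about 2 mm of the calculated cradle. Now to the knob.

send_rows --series '[[85,[0,-0.2,0],[0.75,-0.13,0]],[85,[0,-0.5,0],[0.75,-0.13,0]],[85,[0,-0.6,0],[0.75,-0.13,0]],[85,[0,-0.7,0],[0.75,-0.13,0]],[85,[0,-0.7,0],[0,0,1]],[85,[0,-0.7,0],[0,0,1]],[85,[0,-0.7,0],[0,0,1]],[85,[0,-0.7,0],[0,0,1]]]'

```text
clock: 12.6
eef_pos: [652.1, -62.5, 221.1]
tool_rot: [-3.138, 0.001, 1.754]
force: [0.3, -0.4, -0.1]
width: 84.8
gripper_force: 0.0
```

send_rows --series '[[85,[0,-0.6,0],[0,0,1]],[85,[0,-0.6,0],[0,0,1]],[85,[0,-0.3,0],[0,0,1]],[85,[0,0,0],[0,0,1]],[85,[0,0,0],[0,0,1]],[85,[0,0,0],[0,0,1]],[85,[0,0,0],[0,0,1]],[85,[0,0,0],[0,0,1]]]'

```text
clock: 13.6
eef_pos: [652.1, -151.0, 220.9]
tool_rot: [-3.139, -0.0, 2.452]
force: [-0.4, 0.2, -0.2]
width: 85.0
gripper_force: 0.0
```

send_rows --series '[[85,[0,-0.13,0],[0,0,1]],[85,[0,0,0],[0,0,1]],[85,[0,0,0],[0,0,1]],[85,[0,0,0],[0,0,0.6]],[85,[0,0,0],[0,0,0]],[85,[0,0,0],[0,0,0]]]'

```text
clock: 14.35
eef_pos: [652.6, -158.4, 221.7]
tool_rot: [-3.14, 0.001, 2.762]
force: [-0.6, -0.4, -0.3]
width: 84.4
gripper_force: 0.0
```

```bash
cat > knob.py <<'E'
from h import *
import sys
for n in sys.argv[1:]:
    d=get_image(n);P=cloud(d);z=P[...,2]
    m=near(P,(652,-176),32)&(z>82)&(z<93)
    if m.sum()>15: m=largest(m); print(n,"bar",m.sum(),rect(P[m][:,:2]),P[m].mean(0).round(1))
    m=near(P,(652,-176),32)&(z>54)&(z<62)
    if m.sum()>15: print(n,"disc",[np.round(x,1) for x in cv2.minEnclosingCircle(P[m][:,:2].astype(np.float32))],np.median(z[m]))
    m=near(P,(652,-176),95)&(z>46)&(z<54)
    if m.sum()>300: print(n,"unit",rect(P[m][:,:2]))
    save(d,f"pics/k_{n}_{int(100*sensors.read_state()['clock'])}.png")
s=sensors.read_state();print(s["eef_pos"].round(1),np.degrees(s["tool_rot"]).round(2),s["qpos"].round(2))
E
python3 knob.py wrist scene; python3 seat.py scene top
```

```text
wrist bar 767 (array([ 651.3, -177.5]), array([14. , 46.1]), 160.52) [ 650.2 -176.9   88.2]
wrist disc [array([ 650.4, -177. ]), np.float64(30.3)] 58.39891742068477
wrist unit (array([ 651.1, -177.9]), array([109.8, 119.2]), 70.31)
scene bar 93 (array([ 650.5, -177.3]), array([16.4, 44.5]), 157.91) [ 652.2 -175.4   88.1]
scene disc [array([ 652.3, -175.9]), np.float64(31.4)] 56.93498125600646
scene unit (array([ 650.6, -177.8]), array([110.2, 122.8]), 69.21)
[ 652.8 -158.3  222.1] [-1.7992e+02  8.0000e-02  1.5831e+02] [ 0.73  0.91 -1.09  1.46  0.83  1.27  0.74]
scene -90 68 y [-14.1  -3.6   9.6] z [ 9.3 15.5 17.9] x -84.0 -70.4
scene -70 108 y [-14.2  -5.4   9.8] z [ 0.9 15.1 18.3] x -70.0 -50.0
scene -50 80 y [-13.8  -5.3   9.6] z [ 0.3 14.7 17.5] x -49.8 -35.1
scene 46 39 y [-21.3  -2.7  22.5] z [-5.6 11.8 14.7] x 46.0 51.7
scene 58 90 y [-25.3  -0.4  26.2] z [-6.7  4.4 13.4] x 58.2 72.0
scene 72 89 y [-24.1   0.2  23.7] z [-6.1  3.9 12.4] x 72.1 91.8
scene 97 21 y [-2.7  1.5  5.9] z [-1.9  1.5  3.7] x 97.0 110.6
top -90 63 y [-11.    0.2  11.3] z [12.  14.2 16. ] x -86.9 -70.5
top -70 72 y [-10.5   1.1  11.9] z [11.8 14.4 17.3] x -69.8 -50.0
top -50 51 y [-10.5   1.6  12. ] z [11.3 13.5 16.3] x -49.8 -35.0
top 46 29 y [-19.3   0.4  20.8] z [-8.8 11.9 14.3] x 46.0 51.8
top 58 60 y [-24.4  -0.8  25.1] z [-5.9  3.2 11.3] x 58.3 71.9
top 72 60 y [-24.4   1.6  23.3] z [-7.9  2.6 11.8] x 72.7 91.3
top 97 12 y [-2.8  1.1  4.7] z [-4.1  0.1  1.9] x 97.1 108.4
```

send_rows --series '[[60,[-0.03,-0.3,0],[0,0,0.42]],[60,[0,-0.02,-0.4],[0,0,0]],[60,[0,0,-0.6],[0,0,0]],[60,[0,0,-0.6],[0,0,0]],[60,[0,0,-0.5],[0,0,0]],[60,[0,0,-0.26],[0,0,0]],[60,[0,0,0],[0,0,0]],[60,[0,0,0],[0,0,0]]]'

```text
clock: 15.55
eef_pos: [651.9, -177.0, 81.9]
tool_rot: [-3.141, 0.003, 2.8]
force: [-0.3, -0.5, -0.5]
width: 59.9
gripper_force: 0.0
```

send_rows --series '[[0,[0,0,0],[0,0,0]],[0,[0,0,0],[0,0,0]],[0,[0,0,0],[0,0,0]],[0,[0,0,0],[0,0,0]],[0,[0,0,0],[0,0,0]],[0,[0,0,0],[0,0,0]],[0,[0,0,0],[0,0,0]]]'

```text
clock: 16.42
eef_pos: [651.4, -177.7, 81.6]
tool_rot: [-3.14, 0.003, 2.8]
force: [-1.1, 0.0, 6.0]
width: 12.8
gripper_force: 60.0
```

```bash
python3 -c "
from h import *
s=sensors.read_state();print({k:np.round(v,2) for k,v in s.items()})"
```

```text
{'clock': np.float64(16.42), 'qpos': array([ 0.73,  1.07, -1.  ,  1.55,  0.99,  1.09,  0.7 ]), 'qd': array([-0.,  0., -0.,  0.,  0.,  0.,  0.]), 'tau': array([-8.700e-01, -5.882e+01, -1.566e+01, -1.069e+01,  4.000e-02,
       -5.700e-01,  1.000e-02]), 'eef_pos': array([ 651.38, -177.66,   81.62]), 'tool_rot': array([-3.14,  0.  ,  2.8 ]), 'force': array([-1.12,  0.03,  6.03]), 'torque': array([-0.16,  0.28, -0.03]), 'gripper_force': np.float64(60.0), 'width': np.float64(12.77)}
```

send_rows --series '[[0,[0,0,0],[0,0,-0.8]],[0,[0,0,0],[0,0,-0.8]],[0,[0,0,0],[0,0,-0.8]],[0,[0,0,0],[0,0,-0.8]],[0,[0,0,0],[0,0,-0.8]],[0,[0,0,0],[0,0,-0.8]],[0,[0,0,0],[0,0,-0.8]],[0,[0,0,0],[0,0,-0.8]]]'

```text
clock: 17.42
eef_pos: [651.3, -177.9, 81.6]
tool_rot: [-3.14, 0.003, 2.239]
force: [-0.6, -0.8, 6.8]
width: 12.8
gripper_force: 60.2
```

send_rows --series '[[0,[0,0,0],[0,0,-0.8]],[0,[0,0,0],[0,0,-0.8]],[0,[0,0,0],[0,0,-0.8]],[0,[0,0,0],[0,0,-0.8]],[0,[0,0,0],[0,0,-0.8]],[0,[0,0,0],[0,0,-0.8]],[0,[0,0,0],[0,0,-0.8]],[0,[0,0,0],[0,0,0]]]'

```text
clock: 18.42
eef_pos: [651.1, -177.9, 81.6]
tool_rot: [-3.14, 0.003, 1.753]
force: [-2.1, -0.8, 5.5]
width: 12.9
gripper_force: 60.1
```

```bash
python3 -c "
from h import *
s=sensors.read_state();print({k:np.round(v,2) for k,v in s.items()})"; python3 knob.py scene top wrist
```

```text
{'clock': np.float64(18.42), 'qpos': array([ 0.64,  0.99, -0.79,  1.55,  0.82,  0.96, -0.23]), 'qd': array([ 0.  ,  0.  , -0.  , -0.  ,  0.  ,  0.  ,  0.02]), 'tau': array([ -1.12, -58.78, -12.69, -12.49,  -0.14,  -0.78,  -0.25]), 'eef_pos': array([ 651.14, -177.92,   81.6 ]), 'tool_rot': array([-3.14,  0.  ,  1.75]), 'force': array([-2.1 , -0.76,  5.54]), 'torque': array([-0.26,  0.4 ,  0.02]), 'gripper_force': np.float64(60.1), 'width': np.float64(12.89)}
scene bar 59 (array([ 654.9, -166.2]), array([24.2, 34.8]), 170.18) [ 651.9 -164.9   87.8]
scene disc [array([ 651.5, -176.3]), np.float64(31.4)] 57.24306276957966
scene unit (array([ 650.3, -176.6]), array([110.2, 121.1]), 70.22)
top bar 50 (array([ 647.7, -163. ]), array([16.8, 33.1]), 12.9) [ 649.6 -163.5   87.4]
top disc [array([ 653.2, -171.6]), np.float64(25.3)] 57.43993120959852
top unit (array([ 651.7, -176. ]), array([108.2, 121.5]), 69.7)
wrist bar 3473 (array([ 650.8, -177.2]), array([38.6, 41.2]), 141.89) [ 650.4 -174.    88.1]
wrist disc [array([ 647.1, -168.6]), np.float64(27.9)] 58.297964843564856
wrist unit (array([ 650.6, -177.2]), array([109.4, 119.2]), 70.36)
[ 651.1 -178.    81.6] [-179.92    0.18  100.45] [ 0.64  0.99 -0.79  1.55  0.82  0.96 -0.23]
```

send_rows --series '[[0,[0,0,0],[0,0,-0.4]],[0,[0,0,0],[0,0,-0.4]],[0,[0,0,0],[0,0,-0.2]],[0,[0,0,0],[0,0,0]],[0,[0,0,0],[0,0,0]],[0,[0,0,0],[0,0,0]]]'

```text
clock: 19.32
eef_pos: [651.1, -178.0, 81.6]
tool_rot: [-3.14, 0.004, 1.668]
force: [-2.3, -1.5, 7.0]
width: 12.7
gripper_force: 61.1
```

```bash
python3 -c "
from h import *
s=sensors.read_state();print({k:np.round(v,3) for k,v in s.items() if k in('tool_rot','torque','force','tau')})
d=get_image('wrist'); save(d,'pics/turned.png')"
```

```text
{'tau': array([ -0.624, -58.465, -12.233, -12.927,  -0.636,  -0.861,  -0.83 ]), 'tool_rot': array([-3.14 ,  0.004,  1.668]), 'force': array([-2.312, -1.506,  6.988]), 'torque': array([-0.313,  0.473,  0.824])}
```

View pics/turned.png

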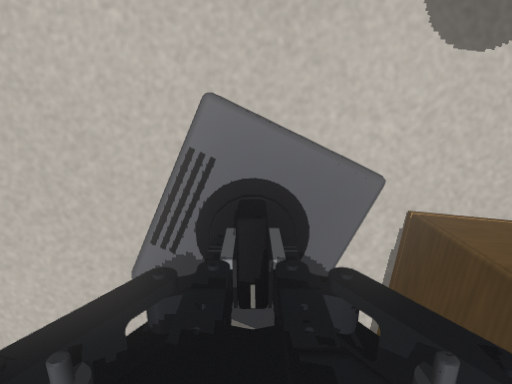

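The bar at (252,250) is still aligned with the jaws, and the moment has jumped to 0.8 N m, so the knob is on its stop. I'll release and retreat.

send_rows --series '[[85,[0,0,0],[0,0,0]],[85,[0,0,0],[0,0,0]],[85,[0,0,0],[0,0,0]],[85,[0,0,0],[0,0,0]],[85,[0,0,0],[0,0,0]],[85,[0,0,0],[0,0,0]],[85,[0,0,0],[0,0,0]]]'

```text
clock: 20.25
eef_pos: [651.2, -177.4, 80.8]
tool_rot: [-3.14, 0.002, 1.666]
force: [-0.5, 0.6, 0.9]
width: 85.5
gripper_force: 0.0
```

send_rows --series '[[85,[0,0,0.4],[0,0,0]],[85,[0,0,0.7],[0,0,0]],[85,[0,0,0.7],[0,0,0]],[85,[0,0,0.6],[0,0,0]],[85,[0,0,0],[0,0,0]],[85,[0,0,0],[0,0,0]],[85,[0,0,0],[0,0,0]],[85,[0,0,0],[0,0,0]]]'

```text
clock: 21.25
eef_pos: [650.7, -177.4, 223.8]
tool_rot: [-3.139, 0.001, 1.666]
force: [-0.3, -0.4, 0.2]
width: 85.3
gripper_force: 0.0
```

```bash
python3 knob.py wrist scene; python3 seat.py top; python3 - <<'E'
from h import *
d=get_image("scene");save({"img":cv2.resize(d["img"],(800,600))},"pics/final.png")
E
```

```text
wrist bar 791 (array([ 651.2, -177.8]), array([14.3, 45.8]), 158.96) [ 651.  -176.9   88. ]
wrist disc [array([ 649.9, -177.5]), np.float64(30.5)] 58.390315451139706
wrist unit (array([ 651.2, -177.9]), array([110.1, 120.2]), 70.41)
scene bar 88 (array([ 650.8, -175.9]), array([18.1, 44.2]), 157.78) [ 651.1 -174.6   88.1]
scene disc [array([ 652.6, -175.1]), np.float64(31.2)] 57.37424260411035
scene unit (array([ 650.2, -176.6]), array([110. , 121.6]), 69.7)
[ 650.9 -177.3  224.1] [-1.7987e+02  7.0000e-02  9.5450e+01] [ 0.67  0.83 -0.87  1.45  0.66  1.18 -0.2 ]
top -90 65 y [-11.8  -0.   11.1] z [11.8 14.1 16.6] x -86.8 -70.2
top -70 72 y [-11.2   0.7  12.5] z [12.2 13.9 16.3] x -69.9 -50.1
top -50 53 y [-10.8   0.7  11.8] z [11.8 14.1 16.3] x -49.4 -35.2
top 46 33 y [-22.4   1.2  21.5] z [-13.3  11.9  14.3] x 46.1 51.7
top 58 63 y [-24.3  -0.8  25.1] z [-6.   3.3 10.6] x 58.4 71.8
top 72 56 y [-26.1   0.4  23.4] z [-8.   2.6 10.9] x 72.2 90.2
top 97 14 y [-3.3  1.1  4.2] z [-6.2 -0.3  2.4] x 97.4 108.7
```

View pics/final.png

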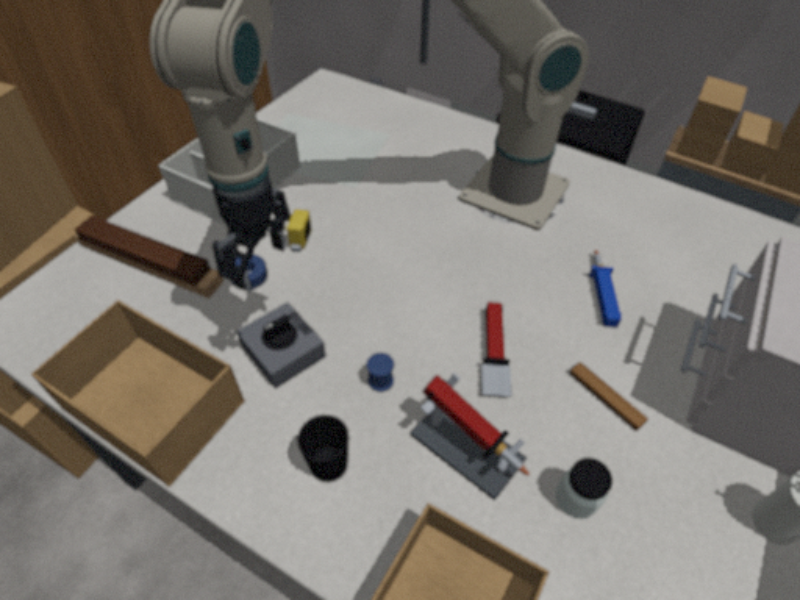

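The final view shows the iron seated in the stand at (470,420), the knob back at about its rest angle (159°) at (282,330), the bystanders where they were, and the arm clear. I'll hand it in.

```bash
python3 -c "
from cell import ctrl
print(ctrl.finish_job())"
```

```text
the job is handed in; nothing more can be done
None
```

The job is handed in, with no verdict returned: the iron lies released in its stand, the knob was turned to its stop and sprang back to within about 2° of rest, and the bystanders look unmoved.

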